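# Shut the meter cases and stow them in the sealed tub

### The arm

A 6-joint arm with a two-finger parallel gripper is mounted at the origin on the work surface. World frame = base frame: x ahead of the robot, y to its left, z up, the work surface at z = 0. Lengths are in m, angles in rad, forces in N, time in s.
With the tool pointing down it reaches from about 0.25 to 0.775 m from the base axis. Payload 4 kg.
Tool frame: the origin (TCP) lies at the centre of the arm's flange, where the gripper is bolted on; the fingertips stand 199 mm ahead of it and the grasp point (between the pads) lies 180 mm ahead of it (env.tip_reach is the distance from the TCP to the fingertips, in m); z points along the fingers, x is the direction in which the jaws open and shut, and the axes are right-handed (so a half turn about z gives the same grasp; the last joint's range is limited). The gripper opens to 94 mm and grips with 3 to 60 N. Pads are 16 mm wide; open, the fingers measure 119 mm over their backs; the gripper's body (75 mm by 177 mm) begins 78 mm behind the grasp point.
Start: joints at [-1.243, 0.087, 1.371, -0, 1.684, -0.103], TCP at [0.23, -0.5, 0.405] pointing down, gripper open.
Joint ranges: [-3.1, 3.1], [-0.76, 2.03], [0.27, 2.55], [-1.08, 4.22], [0.17, 2.65], [-2.57, 2.57]. Speed limits (rad/s): [2.79, 2.79, 3.14, 3.14, 3.14, 3.14].

### API

Orientations are given as a unit quaternion [w, x, y, z].
In Python, from bench import env gives the robot as it stands. The module is installed in compiled form; this text tells all that it offers.
- The arm moves only by the shell command python3 -m jog 'ROWS' [FORCE]. ROWS is JSON, a list of rows, each a list of 3 entries, a list of its own where there are three numbers: the shift along the world's x, y, z in m, then the turn, a rotation vector about the world's x, y, z in degrees, then the closure, from 0 (fully open) to 1 (shut). In form: [[[x, y, z], [wx, wy, wz], gripper], ...]. A call has 1 to 10 rows; each row shifts and turns the commanded pose from where the row before left it; what a row does not reach is not made up. A row lasts 1/8 s, in which the tool goes at most 62.5 mm and 10.7 degrees, less where a joint would pass 70% of its speed; a pose out of reach is approached as far as the arm can. A call with a gripper value outside its range is refused whole. The fingers move at their own pace and stop on an object; FORCE is the grip in N (left out, the last holds). Time passes only in rows, so rows that do not move let the fingers close. It gives the time, the measured TCP pose, the force and the opening at its end, in the units of the state.
- env.read_state(): the state, without advancing time (a new reading comes with each control period).
- env.capture(name): name is "side" or "top" or "wrist"; returns a dict with "pixels" (480x640x3 uint8, red, green, blue), "intrinsics" (3x3 intrinsics, pixels), "origin" and "rotation" of the camera in the world. Camera axes: x right, y down, z forward; pixel columns grow to the right and rows downward; lengths in m; the calibration is good to about 2 mm. The wrist camera is an equidistant fisheye: a pixel r from the principal point sees the ray r / f radians off the axis. A picture is of the moment at which its call begins. There is no depth.
- env.close_job(): hands the job in, once; it reports no verdict.
The state is a dict: "t": time; "qpos": joint angles; "dq": joint speeds; "joint_torque": joint torques, N m; "position": TCP position; "orientation": TCP orientation; "contact_force": force on the tool from outside, world axes, zero at the start; "ft_torque": the same for the moment, N m; "opening": finger opening in m.
Only numpy, scipy, OpenCV 4.12 (cv2) and the standard library are available. Lean on these libraries where they do the work, as an engineer would, in place of code of your own. Each camera call takes 0.05 s, during which the arm holds its last target. There are 200 camera calls.

### The job

The white pocket meter cases on the bench have been left open: fold every one of them shut and lay it flat and right way up on the floor of the white-rimmed storage tub (a case must never go into the tub open). When all are in, swing the tub's lid down until it is shut and press each of the four grey pads around its edge fully home, so that the seal is seated all round. Leave the other stock where it stands.

Things in the scene. Friction and masses are not known exactly. Their poses are not given: they have to be found in the camera images.
- case_a: White plastic pocket case for a clip-on medical meter, loose on the bench; may be absent (None). Base 130 mm (x) x 44 mm (y) x 16 mm (z); with its lid shut 26 mm high. Origin: centre of the underside, z up. The lid is hinged along the long top edge at y = +22 mm, z = 16 mm, so its outside faces +y while it stands open and it swings over towards -y to shut. About 190 g in all. All cases are alike; shut, each can be gripped across its 44 mm width from above.
- case_a_lid (a joint): Hinge of that case's lid (130 x 44 mm, 10 mm thick, shutting onto the base), rad: 0 shut, 1.57 upright, up to 2.0 leaning back. A slightly stiff hinge (0.012 N m): the lid stays where it is left and must be pushed right down.
- case_b: White plastic pocket case for a clip-on medical meter, loose on the bench; may be absent (None). Base 130 mm (x) x 44 mm (y) x 16 mm (z); with its lid shut 26 mm high. Origin: centre of the underside, z up. The lid is hinged along the long top edge at y = +22 mm, z = 16 mm, so its outside faces +y while it stands open and it swings over towards -y to shut. About 190 g in all. All cases are alike; shut, each can be gripped across its 44 mm width from above.
- case_b_lid (a joint): Hinge of that case's lid (130 x 44 mm, 10 mm thick, shutting onto the base), rad: 0 shut, 1.57 upright, up to 2.0 leaning back. A slightly stiff hinge (0.012 N m): the lid stays where it is left and must be pushed right down.
- case_c: White plastic pocket case for a clip-on medical meter, loose on the bench; may be absent (None). Base 130 mm (x) x 44 mm (y) x 16 mm (z); with its lid shut 26 mm high. Origin: centre of the underside, z up. The lid is hinged along the long top edge at y = +22 mm, z = 16 mm, so its outside faces +y while it stands open and it swings over towards -y to shut. About 190 g in all. All cases are alike; shut, each can be gripped across its 44 mm width from above.
- case_c_lid (a joint): Hinge of that case's lid (130 x 44 mm, 10 mm thick, shutting onto the base), rad: 0 shut, 1.57 upright, up to 2.0 leaning back. A slightly stiff hinge (0.012 N m): the lid stays where it is left and must be pushed right down.
- case_d: White plastic pocket case for a clip-on medical meter, loose on the bench; may be absent (None). Base 130 mm (x) x 44 mm (y) x 16 mm (z); with its lid shut 26 mm high. Origin: centre of the underside, z up. The lid is hinged along the long top edge at y = +22 mm, z = 16 mm, so its outside faces +y while it stands open and it swings over towards -y to shut. About 190 g in all. All cases are alike; shut, each can be gripped across its 44 mm width from above.
- case_d_lid (a joint): Hinge of that case's lid (130 x 44 mm, 10 mm thick, shutting onto the base), rad: 0 shut, 1.57 upright, up to 2.0 leaning back. A slightly stiff hinge (0.012 N m): the lid stays where it is left and must be pushed right down.
- tub: Milky clear storage tub with a white rim, fixed to the bench so that it does not shift: outside 340 mm (x) x 160 mm (y) x 65 mm high, walls and floor 4 mm, open inside with no dividers; four shut cases fit side by side with their length along the tub's y, about 80 mm apart along its x. Origin: centre of the underside. Its lid is hinged along the +y long rim: the hinge line is at y = +80 mm, z = 65 mm in the tub frame.
- tub_lid (a joint): Hinge of the tub's milky clear, white-edged gasketed lid (340 x 160 mm, 6 mm thick; outside on top when shut), rad: 0 shut, 1.57 upright, up to 2.1 leaning back towards +y of the tub. Stiff (0.3 N m): it stays where it is left and must be pushed right down.
- seal_1 (a joint): Travel of seal pad 1, m: 0 proud (as found), 0.006 fully pressed into the lid. It resists with about 6 N and stays where it is left.
- seal_1_top (a point): Centre of the top face of seal pad 1, a round grey button 26 mm across standing 8 mm proud of the lid's outside (2 mm when pressed home). With the lid shut it is at x = -100, y = -60 mm in the tub's frame, 79 mm above the bench while proud.
- seal_2 (a joint): Travel of seal pad 2, m: 0 proud (as found), 0.006 fully pressed into the lid. It resists with about 6 N and stays where it is left.
- seal_2_top (a point): Centre of the top face of seal pad 2, a round grey button 26 mm across standing 8 mm proud of the lid's outside (2 mm when pressed home). With the lid shut it is at x = 100, y = -60 mm in the tub's frame, 79 mm above the bench while proud.
- seal_3 (a joint): Travel of seal pad 3, m: 0 proud (as found), 0.006 fully pressed into the lid. It resists with about 6 N and stays where it is left.
- seal_3_top (a point): Centre of the top face of seal pad 3, a round grey button 26 mm across standing 8 mm proud of the lid's outside (2 mm when pressed home). With the lid shut it is at x = 100, y = 60 mm in the tub's frame, 79 mm above the bench while proud.
- seal_4 (a joint): Travel of seal pad 4, m: 0 proud (as found), 0.006 fully pressed into the lid. It resists with about 6 N and stays where it is left.
- seal_4_top (a point): Centre of the top face of seal pad 4, a round grey button 26 mm across standing 8 mm proud of the lid's outside (2 mm when pressed home). With the lid shut it is at x = -100, y = 60 mm in the tub's frame, 79 mm above the bench while proud.
- tape_roll: Bystander, to be left alone: roll of white tape, 48 mm across, 19 mm high. Origin: centre of the underside.
- carton_small: Bystander, to be left alone: paper carton, 55 x 35 x 22 mm. Origin: centre of the underside.
- saline_1: Bystander, to be left alone: clear bottle with blue cap, 52 mm across, 120 mm high. Origin: centre of the underside.
- saline_2: Bystander, to be left alone: clear bottle with blue cap, 52 mm across, 120 mm high. Origin: centre of the underside.
- pill_jar: Bystander, to be left alone: white jar, 36 mm across, 50 mm high. Origin: centre of the underside.
- kidney_cup: Bystander, to be left alone: small steel bowl, 70 mm across, 50 mm high. Origin: centre of the underside.
There are look-alikes about, which are no part of the job. Leave any yellow look-alike of the case_b alone.

How it is judged:
By the outcome, as a careful person would: the job done as asked, in the order asked, and still so for the second after the job is handed in, with the robot touching nothing.
Of case_a, case_b, case_c, case_d only 3 to 4 are there at a start; the rules pass over those that are not, and their reading is None.
At some moment in a run one of case_a, case_b, case_c, case_d may be knocked a few centimetres aside while the robot is not near it.
It also fails if it takes over 210 s, if anything falls off the work surface, if the arm or the gripper's body presses on something with over 40 N, if the wrist force passes 120 N, or if a joint passes its speed limit or range.

## Working session

There is one attempt and no reset: what is moved stays moved. The work goes in short steps, Python scripts to look and compute and a shell command to move; the robot and the scene stay as the last step left them, time stands still between calls to the robot, and variables do not carry over. Pictures are saved under pics/ and viewed, about 12 in all and at most 16, crops included, and the job is handed in when it is done.

```bash
mkdir -p pics; cat > h.py <<'E'
import numpy as np, cv2
from bench import env
def cap(n,f=None):
    c=env.capture(n)
    if f: cv2.imwrite('pics/'+f+'.png',cv2.cvtColor(c['pixels'],cv2.COLOR_RGB2BGR))
    return c
def ray(c,u,v,n):
    K=np.array(c['intrinsics']); x=(u-K[0,2])/K[0,0]; y=(v-K[1,2])/K[1,1]
    if n=='wrist':
        r=np.hypot(x,y); d=np.array([np.sin(r)*x/max(r,1e-9),np.sin(r)*y/max(r,1e-9),np.cos(r)])
    else: d=np.array([x,y,1.])
    return np.array(c['origin']), np.array(c['rotation'])@d
def onz(c,u,v,z,n):
    o,d=ray(c,u,v,n); return o+d*(z-o[2])/d[2]
def proj(c,p):
    q=np.array(c['rotation']).T@(np.array(p)-np.array(c['origin'])); K=np.array(c['intrinsics']); q=K@q; return q[:2]/q[2]
E
python3 - <<'E'
from h import *
for n in('top','side'):
    c=cap(n,n+'0'); print(n,c['origin'],np.round(c['rotation'],3).tolist(),c['intrinsics'])
print(env.read_state())
E
```

```text
top [ 0.43111216 -0.16018403  1.14115907] [-0.026, 0.715, -0.698, 0.019] [[451.4928867    0.         318.31827203]
 [  0.         451.4928867  237.10130773]
 [  0.           0.           1.        ]]
side [-0.30464066  0.68895344  0.79009952] [0.187, -0.334, 0.804, -0.455] [[573.53316063   0.         315.01291619]
 [  0.         573.53316063 234.4818679 ]
 [  0.           0.           1.        ]]
{'t': 0.1, 'qpos': array([-1.24311312e+00,  8.78699644e-02,  1.37203759e+00,  3.31344095e-05,
        1.68361284e+00, -1.03080950e-01]), 'dq': array([-0.00120079, -0.00047365, -0.00436593, -0.00285216,  0.00137795,
        0.00055156]), 'joint_torque': array([ 2.96579936e-03, -3.41251123e+01, -3.03302693e+01,  7.21321860e-02,
        3.04174621e-02, -1.03072914e-04]), 'position': array([ 0.22964035, -0.49966176,  0.40366018]), 'orientation': array([-6.13759806e-04,  8.41892902e-01, -5.39643783e-01, -7.43381510e-04]), 'contact_force': array([-0.5228182 , -0.32055336, -0.12637802]), 'ft_torque': array([0.0399048 , 0.03911452, 0.01128983]), 'opening': 0.09400612549097229}
```

View pics/top0.png

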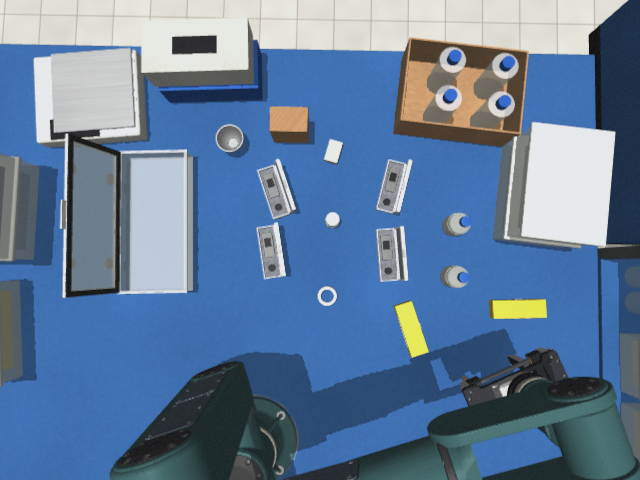

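View pics/side0.png

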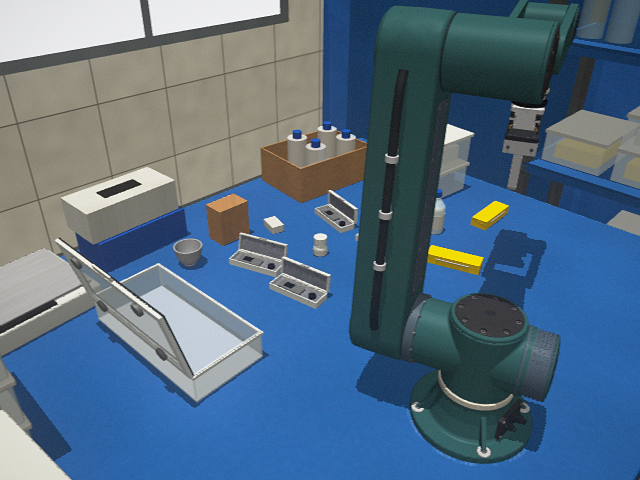

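Top view: four white open cases at px (273,192), (270,252), (394,186), (392,254), lids all on the right (−y). The tub is at (153,222) with its lid leaning back to the left (+y). Two yellow decoys are at (411,330) and (519,309), and the jar and tape are in the middle.

```bash
sed -i "s/^from bench.*/from bench import env\nfrom scipy.spatial.transform import Rotation as R/; s/^    c=env.capture(n)/    c=env.capture(n); c['rotation']=R.from_quat(c['rotation'],scalar_first=True).as_matrix()/" h.py
cat > cases.py <<'E'
from h import *
def blobs(c,roi):
    im=cv2.cvtColor(c['pixels'],cv2.COLOR_RGB2HSV); x0,y0,x1,y1=roi
    m=((im[...,1]<90)&(im[...,2]>60)).astype('uint8'); k=np.zeros_like(m); k[y0:y1,x0:x1]=m[y0:y1,x0:x1]
    k=cv2.morphologyEx(k,cv2.MORPH_CLOSE,np.ones((3,3)))
    return [b for b in cv2.findContours(k,0,2)[0] if cv2.contourArea(b)>60]
E
python3 - <<'E'
from cases import *
c=cap('top'); K=lambda u,v,z:np.round(onz(c,u,v,z,'top'),3)
for b in blobs(c,(250,150,420,300)):
    r=cv2.minAreaRect(b); print(cv2.contourArea(b),np.round(r[0]),np.round(r[1]),round(r[2],1), [K(*p,.016)[:2].tolist() for p in cv2.boxPoints(r)])
print('tub rim', [K(u,v,.065)[:2] for u,v in((190,151),(190,292),(120,152),(120,291))],'lid far', K(66,136,.2),K(66,296,.2))
print([ (o,K(u,v,z)[:2]) for o,u,v,z in(('jar',333,219,.05),('tape',327,296,.019),('carton',334,151,.022),('sal1',463,223,.12),('sal2',460,276,.12),('yel',411,330,.02))])
im=c['pixels'][140:310,240:430]; cv2.imwrite('pics/crop1.png',cv2.resize(cv2.cvtColor(im,4),None,fx=4,fy=4)[:600])
E
```

```text
96.5 [326. 292.] [13. 19.] 90.0 [[0.381, -0.146], [0.382, -0.194], [0.35, -0.194], [0.349, -0.147]]
1452.0 [392. 254.] [54. 29.] 85.4 [[0.529, -0.288], [0.536, -0.359], [0.401, -0.372], [0.394, -0.301]]
1128.5 [271. 250.] [55. 23.] 81.6 [[0.53, 0.011], [0.539, -0.044], [0.405, -0.068], [0.395, -0.013]]
171.0 [332. 220.] [15. 14.] 90.0 [[0.566, -0.162], [0.567, -0.197], [0.529, -0.198], [0.528, -0.163]]
1239.5 [394. 184.] [24. 57.] 14.0 [[0.576, -0.287], [0.718, -0.32], [0.704, -0.38], [0.563, -0.347]]
1275.0 [276. 189.] [56. 25.] 71.6 [[0.679, 0.017], [0.701, -0.043], [0.566, -0.091], [0.544, -0.032]]
165.5 [332. 156.] [13. 16.] 90.0 [[0.723, -0.156], [0.724, -0.196], [0.691, -0.197], [0.69, -0.157]]
tub rim [array([0.701, 0.169]), array([0.362, 0.154]), array([0.695, 0.339]), array([0.36 , 0.322])] lid far [0.694 0.394 0.2  ] [0.356 0.374 0.2  ]
[('jar', array([ 0.545, -0.182])), ('tape', array([ 0.357, -0.172])), ('carton', array([ 0.72 , -0.181])), ('sal1', array([ 0.535, -0.475])), ('sal2', array([ 0.416, -0.468])), ('yel', array([ 0.279, -0.379]))]
```

View pics/crop1.png

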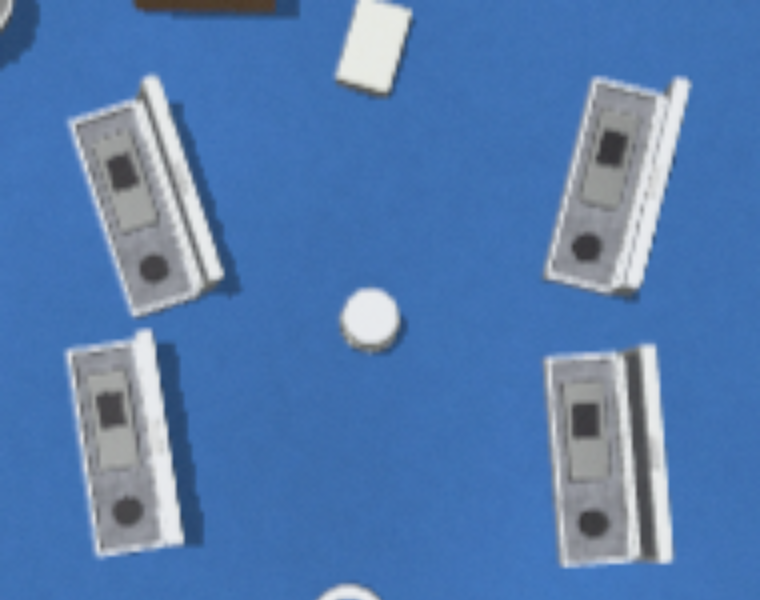

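```bash
python3 - <<'E'
from cases import *
c=cap('top')
for n,a,b in(('A',(70,120),(135,314)),('B',(68,351),(98,554)),('C',(597,78),(545,278)),('D',(546,357),(563,566))):
    P,Q=[onz(c,240+x/4-.4,140+y/4-.4,.016,'top')[:2] for x,y in(a,b)]
    d=(P-Q); L=np.hypot(*d); d/=L; n2=np.array([d[1],-d[0]])
    print(n,'L',L.round(3),'ctr',((P+Q)/2+.022*n2).round(3),'ang of long axis from x',np.degrees(np.arctan2(d[1],d[0])).round(1),'toward lid',n2.round(2))
s=env.read_state(); print(R.from_quat(s['orientation'],scalar_first=True).as_matrix().round(3), s['position'])
E
```

```text
A L 0.13 ctr [ 0.616 -0.031] ang of long axis from x 20.1 toward lid [ 0.34 -0.94]
B L 0.128 ctr [ 0.464 -0.025] ang of long axis from x 10.2 toward lid [ 0.18 -0.98]
C L 0.131 ctr [ 0.635 -0.326] ang of long axis from x -13.6 toward lid [-0.23 -0.97]
D L 0.13 ctr [ 0.464 -0.319] ang of long axis from x 5.5 toward lid [ 0.1 -1. ]
[[ 0.418 -0.909 -0.   ]
 [-0.909 -0.418  0.001]
 [-0.001 -0.    -1.   ]] [ 0.22964847 -0.49969997  0.40395387]
```

```bash
python3 -m jog '[[[0.04,0.017,0],[0,0,-3.2],1],[[0.04,0.017,0],[0,0,-3.2],1],[[0.04,0.017,0],[0,0,-3.2],1],[[0.04,0.017,0],[0,0,-3.2],1],[[0.04,0.017,0],[0,0,-3.2],1],[[0.042,0.016,0],[0,0,-3.2],1],[[0,0,0],[0,0,0],1]]' 20
python3 - <<'E'
from h import *
cap('wrist','w1'); print(env.read_state()['position'])
E
```

```text
t: 1.08
position: [0.474, -0.3973, 0.4037]
orientation: [-0.0, 0.742, -0.671, -0.001]
contact_force: [-0.4, -0.1, -0.2]
opening: 0.0276
[ 0.47261435 -0.39810687  0.40390168]
```

View pics/w1.png

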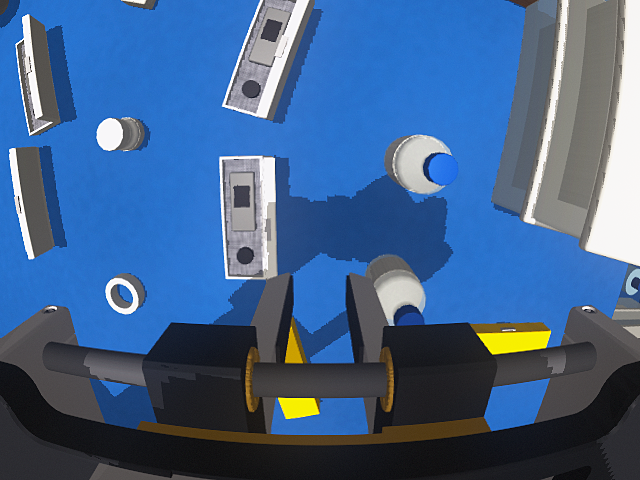

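The wrist view shows case D upright at px (247,217), lid on its right, with the fingers aligned and saline_2 clear. I'll go down behind the lid and fold it.

```bash
python3 -m jog '[[[0,0,-0.04],[0,0,0],1],[[0,0,-0.04],[0,0,0],1],[[0,0,-0.04],[0,0,0],1],[[0,0,-0.035],[0,0,0],1],[[0,0,0],[0,0,0],1],[[-0.0013,0.014,0],[0,0,0],1],[[-0.0013,0.014,0],[0,0,0],1],[[-0.0013,0.014,0],[0,0,0],1],[[-0.0013,0.014,0],[0,0,0],1],[[-0.0013,0.014,0],[0,0,0],1]]'
python3 - <<'E'
from h import *
cap('wrist','w2'); print(env.read_state()['position'])
E
```

```text
t: 2.38
position: [0.4653, -0.3276, 0.2511]
orientation: [-0.0, 0.74, -0.672, 0.001]
contact_force: [-0.1, -0.7, 0.3]
opening: 0.0001
[ 0.46508822 -0.32600613  0.2502444 ]
```

View pics/w2.png

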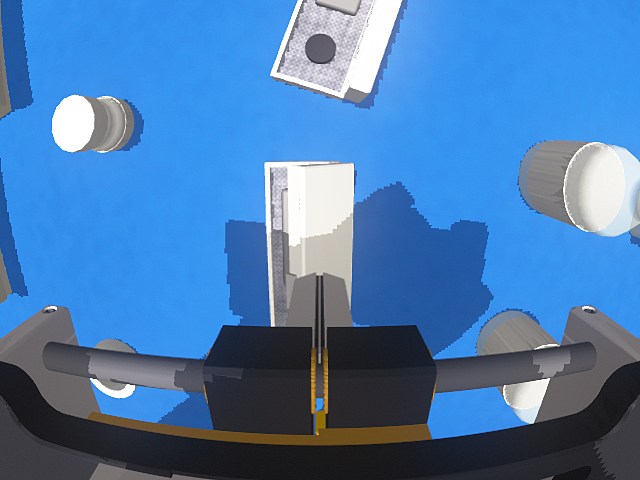

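The lid is folding over, about 40° still open, and the base hasn't shifted. Next I press it down.

```bash
python3 -m jog '[[[0,0.004,-0.006],[0,0,0],1],[[0,0.004,-0.006],[0,0,0],1],[[0,0,-0.006],[0,0,0],1],[[0,0,-0.005],[0,0,0],1],[[0,0,-0.002],[0,0,0],1],[[0,0,0],[0,0,0],1]]'
python3 -m jog '[[[0,0,-0.002],[0,0,0],1],[[0,0,-0.001],[0,0,0],1],[[0,0,0],[0,0,0],1]]'
```

```text
t: 3.18
position: [0.4651, -0.3209, 0.2255]
orientation: [-0.0, 0.74, -0.673, -0.0]
contact_force: [-2.9, 2.5, 4.8]
opening: 0.0004
t: 3.55
position: [0.4651, -0.3208, 0.2252]
orientation: [0.0, 0.74, -0.673, -0.0]
contact_force: [-5.3, 4.4, 16.7]
opening: 0.0007
```

```bash
python3 -m jog '[[[-0.001,0.001,0.02],[0,0,0],0.2],[[0,0,0.02],[0,0,0],0.2],[[0,0,0],[0,0,0],0.2],[[0,0,0],[0,0,0],0.2],[[0,0,0],[0,0,0],0.2],[[0,0,0],[0,0,0],0.2],[[0,0,0],[0,0,0],0.2],[[0,0,-0.02],[0,0,0],0.2],[[0,0,-0.02],[0,0,0],0.2],[[0,0,-0.0165],[0,0,0],0.2]]'
python3 -m jog '[[[0,0,0],[0,0,0],1],[[0,0,0],[0,0,0],1],[[0,0,0],[0,0,0],1],[[0,0,0],[0,0,0],1],[[0,0,0],[0,0,0],1]]' 20
```

```text
t: 4.8
position: [0.4641, -0.3197, 0.2043]
orientation: [0.0, 0.74, -0.672, -0.0]
contact_force: [0.0, -0.1, 0.3]
opening: 0.0752
t: 5.42
position: [0.4645, -0.3198, 0.2062]
orientation: [-0.0, 0.74, -0.672, 0.001]
contact_force: [0.3, 1.2, 4.0]
opening: 0.0437
```

```bash
python3 -m jog '[[[0,0,0.03],[0,0,0],1],[[0,0,0.05],[0,0,0],1],[[0,0,0.05],[0,0,0],1],[[-0.0046,0.0468,0],[0,0,7.26],1],[[-0.0046,0.0468,0],[0,0,7.26],1],[[-0.0046,0.0468,0],[0,0,7.26],1],[[-0.0046,0.0468,0],[0,0,7.26],1],[[-0.0046,0.0468,0],[0,0,7.26],1],[[-0.0046,0.0468,0],[0,0,7.26],1],[[-0.0046,0.0468,0],[0,0,7.26],1]]'
python3 -m jog '[[[-0.0046,0.0468,0],[0,0,7.26],1],[[-0.0046,0.0468,0],[0,0,7.26],1],[[-0.0046,0.0468,0],[0,0,7.26],1],[[-0.0046,0.0468,0],[0,0,7.26],1],[[-0.0046,0.0468,0],[0,0,7.26],1],[[0,0,0],[0,0,0],1]]'
python3 - <<'E'
from h import *
cap('wrist','w3'); print(env.read_state()['position'])
E
```

```text
t: 6.68
position: [0.4314, 0.0092, 0.3346]
orientation: [0.0, 0.958, -0.288, -0.0]
contact_force: [0.4, 0.6, -1.1]
opening: 0.0434
t: 7.42
position: [0.4082, 0.2441, 0.3343]
orientation: [0.0, 1.0, 0.025, -0.001]
contact_force: [0.4, -0.5, -2.5]
opening: 0.0439
[0.40849592 0.24271479 0.3343397 ]
```

View pics/w3.png

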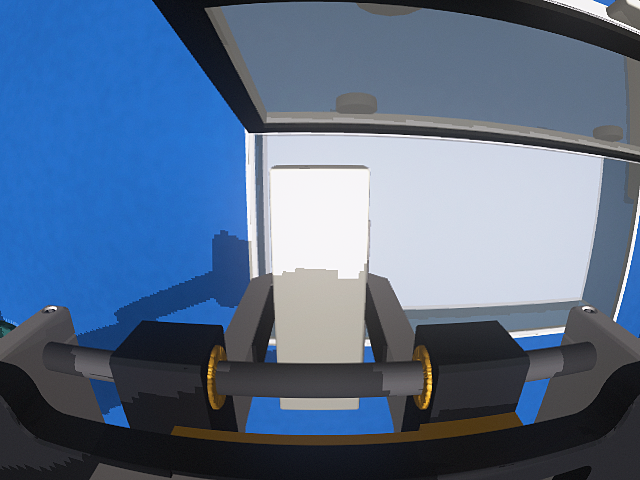

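The case is held squarely above the tub. The tub's corners show at about px (248,132) hinge-left, (250,340) front-left and (614,334) front-right, so I'll compute its pose from those.

```bash
python3 - <<'E'
from h import *
c=cap('wrist'); t=cap('top')
for p in((248,133),(250,340),(614,334),(606,156)): print(p,onz(c,*p,.065,'wrist').round(3))
g=cv2.cvtColor(t['pixels'],cv2.COLOR_RGB2HSV)
m=((g[...,1]<45)&(g[...,2]>225)).astype('uint8'); m[:, :110]=0;m[:,200:]=0;m[:140]=0;m[300:]=0
for v in (180,220,260): print(v,'rim right edge cols',np.where(m[v,150:200])[0]+150)
for u in (135,175): print(u,'rows',np.where(m[140:170,u])[0]+140,np.where(m[275:300,u])[0]+275)
E
```

```text
(248, 133) [0.355 0.323 0.065]
(250, 340) [0.356 0.167 0.065]
(614, 334) [0.709 0.166 0.065]
(606, 156) [0.642 0.334 0.065]
180 rim right edge cols [184]
220 rim right edge cols [184]
260 rim right edge cols [184]
135 rows [151] []
175 rows [] []
```

```bash
python3 -m jog '[[[0.0065,-0.002,-0.02],[0,0,0],1],[[0,0,-0.04],[0,0,0],1],[[0,0,-0.04],[0,0,0],1],[[0,0,-0.015],[0,0,0],1],[[0,0,-0.007],[0,0,0],1],[[0,0,0],[0,0,0],1]]'
```

```text
t: 8.32
position: [0.4169, 0.239, 0.2146]
orientation: [-0.001, 1.0, 0.021, 0.002]
contact_force: [2.4, 0.2, 0.4]
opening: 0.0438
```

```bash
python3 -m jog '[[[0,0,-0.003],[0,0,0],1],[[0,0,0],[0,0,0],0.42],[[0,0,0],[0,0,0],0.42],[[0,0,0],[0,0,0],0.42],[[0,0,0.02],[0,0,0],0.42],[[0,0,0.05],[0,0,0],0.42],[[0,0,0.06],[0,0,0],0.42]]'
cat > chk.py <<'E'
from cases import *
c=cap('top')
for b in blobs(c,(205,150,420,300)):
    r=cv2.minAreaRect(b); print(cv2.contourArea(b),np.round(r[0]),np.round(r[1]),round(r[2],1))
im=c['pixels'][130:310,100:430]; cv2.imwrite('pics/chk.png',cv2.resize(cv2.cvtColor(im,4),None,fx=2.4,fy=2.4))
E
python3 chk.py
```

```text
t: 9.2
position: [0.4149, 0.2397, 0.34]
orientation: [0.001, 1.0, 0.023, -0.002]
contact_force: [1.2, 0.4, 0.3]
opening: 0.0542
97.5 [326. 292.] [13. 19.] 90.0
1125.5 [271. 250.] [55. 23.] 81.5
171.0 [332. 220.] [15. 14.] 90.0
1242.5 [394. 184.] [24. 57.] 14.0
1275.0 [276. 189.] [56. 25.] 71.6
166.5 [332. 156.] [13. 16.] 90.0
```

```bash
python3 -m jog '[[[0.0069,-0.0377,0],[0,0,-9.13],1],[[0.0069,-0.0377,0],[0,0,-9.13],1],[[0.0069,-0.0377,0],[0,0,-9.13],1],[[0.0069,-0.0377,0],[0,0,-9.13],1],[[0.0069,-0.0377,0],[0,0,-9.13],1],[[0.0069,-0.0377,0],[0,0,-9.13],1],[[0.0069,-0.0377,0],[0,0,-9.13],1],[[0.0069,-0.0377,0],[0,0,-9.13],1],[[0.0069,-0.0377,0],[0,0,-9.13],1],[[0,0,0],[0,0,0],1]]'
python3 -c "
from h import *
s=env.read_state(); m=R.from_quat(s['orientation'],scalar_first=True).as_matrix(); print(s['position'],np.degrees(np.arctan2(m[1,0],m[0,0])))"
```

```text
t: 10.5
position: [0.4777, -0.1013, 0.3396]
orientation: [0.0, 0.767, -0.641, -0.0]
contact_force: [-1.1, 0.4, -0.5]
opening: 0.0005
[ 0.4777126  -0.10127568  0.3396005 ] -79.74819950838761
```

```bash
python3 -m jog '[[[0,0,-0.03],[0,0,0],1],[[0,0,-0.03],[0,0,0],1],[[0,0,-0.03],[0,0,0],1],[[0,0,0],[0,0,0],1],[[-0.0023,0.0131,0],[0,0,0],1],[[-0.0023,0.0131,0],[0,0,0],1],[[-0.0023,0.0131,0],[0,0,0],1],[[-0.0023,0.0131,0],[0,0,0],1],[[-0.0023,0.0131,0],[0,0,0],1]]'
python3 -m jog '[[[-0.0007,0.004,-0.006],[0,0,0],1],[[-0.0007,0.004,-0.006],[0,0,0],1],[[0,0,-0.006],[0,0,0],1],[[0,0,-0.005],[0,0,0],1],[[0,0,-0.003],[0,0,0],1],[[0,0,-0.002],[0,0,0],1],[[0,0,0],[0,0,0],1]]'
python3 chk.py
```

```text
t: 11.62
position: [0.4659, -0.0328, 0.2507]
orientation: [-0.0, 0.769, -0.64, 0.0]
contact_force: [0.8, -0.1, -0.3]
opening: 0.0001
t: 12.5
position: [0.4647, -0.0261, 0.2252]
orientation: [0.0, 0.768, -0.64, -0.0]
contact_force: [-8.0, 1.3, 16.9]
opening: 0.0004
97.5 [326. 292.] [13. 19.] 90.0
106.5 [292. 233.] [10. 16.] 90.0
3409.0 [245. 252.] [87. 76.] 27.5
171.0 [332. 220.] [15. 14.] 90.0
1241.5 [394. 184.] [24. 57.] 14.0
1274.0 [276. 189.] [56. 25.] 71.6
165.5 [332. 156.] [13. 16.] 90.0
```

```bash
python3 -m jog '[[[-0.001,0.001,0.02],[0,0,0],0.2],[[0,0,0.02],[0,0,0],0.2],[[0,0,0],[0,0,0],0.2],[[0,0,0],[0,0,0],0.2],[[0,0,0],[0,0,0],0.2],[[0,0,0],[0,0,0],0.2],[[0,0,0],[0,0,0],0.2],[[0,0,-0.02],[0,0,0],0.2],[[0,0,-0.02],[0,0,0],0.2],[[0,0,-0.0165],[0,0,0],0.2]]'
python3 -m jog '[[[0,0,0],[0,0,0],1],[[0,0,0],[0,0,0],1],[[0,0,0],[0,0,0],1],[[0,0,0],[0,0,0],1],[[0,0,0],[0,0,0],1],[[0,0,0.03],[0,0,0],1],[[0,0,0.05],[0,0,0],1],[[0,0,0.05],[0,0,0],1]]' 20
python3 -m jog '[[[0.0031,0.0298,0],[0,0,9.13],1],[[0.0031,0.0298,0],[0,0,9.13],1],[[0.0031,0.0298,0],[0,0,9.13],1],[[0.0031,0.0298,0],[0,0,9.13],1],[[0.0031,0.0298,0],[0,0,9.13],1],[[0.0031,0.0298,0],[0,0,9.13],1],[[0.0031,0.0298,0],[0,0,9.13],1],[[0.0031,0.0298,0],[0,0,9.13],1],[[0.0031,0.0298,0],[0,0,9.13],1],[[0,0,0],[0,0,0],1]]'
python3 -c "
from h import *
s=env.read_state(); m=R.from_quat(s['orientation'],scalar_first=True).as_matrix(); print(s['position'],np.degrees(np.arctan2(m[1,0],m[0,0])))"
```

```text
t: 13.8
position: [0.4635, -0.0249, 0.2048]
orientation: [0.0, 0.768, -0.64, -0.0]
contact_force: [-0.3, -0.6, 1.6]
opening: 0.0752
t: 14.8
position: [0.4632, -0.025, 0.3361]
orientation: [0.001, 0.768, -0.64, -0.001]
contact_force: [0.8, 0.4, -1.2]
opening: 0.0437
t: 16.05
position: [0.4913, 0.2446, 0.3347]
orientation: [0.0, 1.0, 0.024, -0.001]
contact_force: [-0.2, -0.6, -1.8]
opening: 0.0438
[0.49134119 0.24459722 0.33466604] 2.7200872577581205
```

```bash
python3 -m jog '[[[0,-0.002,-0.02],[0,0,0],1],[[0,0,-0.04],[0,0,0],1],[[0,0,-0.04],[0,0,0],1],[[0,0,-0.015],[0,0,0],1],[[0,0,-0.007],[0,0,0],1],[[0,0,-0.003],[0,0,0],1],[[0,0,0],[0,0,0],1]]'
python3 -m jog '[[[0,0,0],[0,0,0],0.42],[[0,0,0],[0,0,0],0.42],[[0,0,0],[0,0,0],0.42],[[0,0,0.02],[0,0,0],0.42],[[0,0,0.05],[0,0,0],0.42],[[0,0,0.06],[0,0,0],0.42]]'
python3 chk.py
```

```text
t: 16.92
position: [0.492, 0.2403, 0.2166]
orientation: [0.0, 1.0, 0.021, 0.001]
contact_force: [-8.9, -3.9, 24.4]
opening: 0.0438
t: 17.68
position: [0.4912, 0.241, 0.3398]
orientation: [0.001, 1.0, 0.022, -0.002]
contact_force: [0.2, 1.2, -0.1]
opening: 0.0544
96.5 [326. 292.] [13. 19.] 90.0
171.0 [332. 220.] [15. 14.] 90.0
1241.5 [394. 184.] [24. 57.] 14.0
1275.0 [276. 189.] [56. 25.] 71.6
165.5 [332. 156.] [13. 16.] 90.0
```

View pics/chk.png

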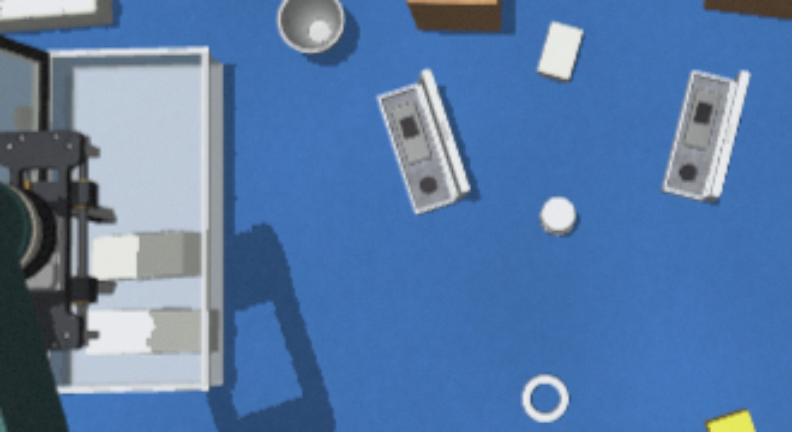

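Top view: A and C haven't moved. The near case (D) sits in its slot, but B looks offset along y and it landed high with 24 N. I'll move on towards A and look at the tub with the arm out of the way.

```bash
python3 -m jog '[[[0.0189,-0.0428,0],[0,0,-9.06],1],[[0.0189,-0.0428,0],[0,0,-9.06],1],[[0.0189,-0.0428,0],[0,0,-9.06],1],[[0.0189,-0.0428,0],[0,0,-9.06],1],[[0.0189,-0.0428,0],[0,0,-9.06],1],[[0.0189,-0.0428,0],[0,0,-9.06],1],[[0.0189,-0.0428,0],[0,0,-9.06],1],[[0.0189,-0.0428,0],[0,0,-9.06],1],[[0,0,0],[0,0,0],1]]'
python3 - <<'E'
from h import *
t=cap('top')['pixels'][130:310,55:205]; s=cap('side')['pixels'][225:405,85:335]
a=cv2.resize(t,None,fx=2,fy=2); b=cv2.resize(s,None,fx=2,fy=2)
cv2.imwrite('pics/tub1.png',cv2.cvtColor(np.hstack([a,b]),4))
s=env.read_state(); m=R.from_quat(s['orientation'],scalar_first=True).as_matrix(); print(s['position'],np.degrees(np.arctan2(m[1,0],m[0,0])))
E
```

```text
t: 18.85
position: [0.6434, -0.1045, 0.3388]
orientation: [0.001, 0.818, -0.575, -0.001]
contact_force: [-0.6, 0.4, -0.6]
opening: 0.0003
[ 0.64276802 -0.1014584   0.33950156] -69.88254863808078
```

View pics/tub1.png

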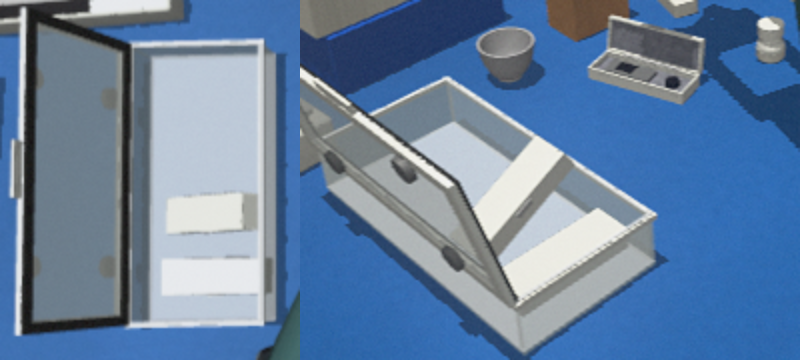

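The side view shows B tilted, its −y end propped against the front wall, so the tub centre is really y≈0.249, about 3 mm further than I assumed. I'll mend B on the next trip to the tub and fold A now.

```bash
python3 -m jog '[[[0,0,-0.03],[0,0,0],1],[[0,0,-0.03],[0,0,0],1],[[0,0,-0.03],[0,0,0],1],[[0,0,0],[0,0,0],1],[[-0.0046,0.0125,0],[0,0,0],1],[[-0.0046,0.0125,0],[0,0,0],1],[[-0.0046,0.0125,0],[0,0,0],1],[[-0.0046,0.0125,0],[0,0,0],1],[[-0.0046,0.0125,0],[0,0,0],1]]'
python3 -m jog '[[[-0.0014,0.0038,-0.006],[0,0,0],1],[[-0.0014,0.0038,-0.006],[0,0,0],1],[[0,0,-0.006],[0,0,0],1],[[0,0,-0.005],[0,0,0],1],[[0,0,-0.003],[0,0,0],1],[[0,0,-0.002],[0,0,0],1],[[0,0,0],[0,0,0],1]]'
python3 -m jog '[[[0,0,0.03],[0,0,0],0.2],[[0,0,0.03],[0,0,0],0.2],[[0,0,0],[0,0,0],0.2],[[0,0,0],[0,0,0],0.2],[[0,0,0],[0,0,0],0.2],[[0,0,0],[0,0,0],0.2]]'
python3 - <<'E'
from h import *
cap('wrist','w4'); s=cap('side')['pixels'][180:420,85:345]
cv2.imwrite('pics/tub2.png',cv2.cvtColor(cv2.resize(s,None,fx=3,fy=2.5),4))
E
```

```text
t: 20.08
position: [0.6196, -0.0375, 0.2521]
orientation: [-0.001, 0.82, -0.572, 0.001]
contact_force: [-0.0, -1.4, -0.2]
opening: 0.0006
t: 20.95
position: [0.6168, -0.0312, 0.2253]
orientation: [0.0, 0.82, -0.573, -0.0]
contact_force: [-5.5, 1.6, 11.0]
opening: 0.0005
t: 21.7
position: [0.6167, -0.031, 0.2811]
orientation: [0.001, 0.82, -0.573, -0.001]
contact_force: [0.0, 0.7, -0.1]
opening: 0.0572
```

View pics/w4.png

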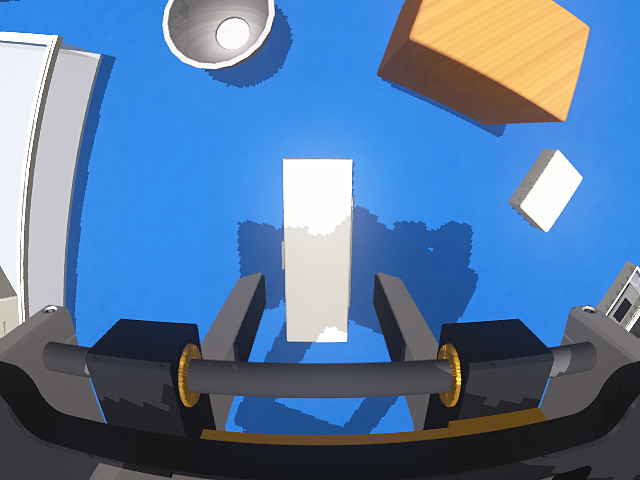

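A is shut and square between the open fingers, its top face running from px (283,159) to (347,341). I'll compute its centre from these corners.

```bash
python3 - <<'E'
from h import *
c=cap('wrist'); P=[onz(c,*p,.026,'wrist')[:2] for p in((283,159),(353,159),(347,341),(284,341))]
print(np.round(P,3),np.mean(P,0).round(4),[np.hypot(*(P[i]-P[i-1])).round(3) for i in range(4)],env.read_state()['position'])
E
```

```text
[[ 0.667  0.013]
 [ 0.683 -0.028]
 [ 0.56  -0.072]
 [ 0.544 -0.029]] [ 0.6138 -0.0289] [np.float64(0.13), np.float64(0.044), np.float64(0.13), np.float64(0.046)] [ 0.61690134 -0.03103055  0.28206829]
```

```bash
python3 -m jog '[[[-0.003,0.002,-0.02],[0,0,0],0.2],[[0,0,-0.03],[0,0,0],0.2],[[0,0,-0.0265],[0,0,0],0.2],[[0,0,0],[0,0,0],1],[[0,0,0],[0,0,0],1],[[0,0,0],[0,0,0],1],[[0,0,0],[0,0,0],1],[[0,0,0],[0,0,0],1]]' 30
python3 -m jog '[[[0,0,0.03],[0,0,0],1],[[0,0,0.05],[0,0,0],1],[[0,0,0.05],[0,0,0],1],[[-0.0058,0.035,0],[0,0,9.05],1],[[-0.0058,0.035,0],[0,0,9.05],1],[[-0.0058,0.035,0],[0,0,9.05],1],[[-0.0058,0.035,0],[0,0,9.05],1],[[-0.0058,0.035,0],[0,0,9.05],1]]'
python3 -m jog '[[[-0.0058,0.035,0],[0,0,9.05],1],[[-0.0058,0.035,0],[0,0,9.05],1],[[-0.0058,0.035,0],[0,0,9.05],1],[[0,0,0],[0,0,0],1]]'
python3 -c "
from h import *
s=env.read_state(); m=R.from_quat(s['orientation'],scalar_first=True).as_matrix(); print(s['position'],np.degrees(np.arctan2(m[1,0],m[0,0])))
cap('wrist','w5')"
```

```text
t: 22.85
position: [0.6145, -0.0291, 0.208]
orientation: [-0.001, 0.82, -0.573, 0.001]
contact_force: [-1.0, -0.3, 5.0]
opening: 0.0434
t: 23.85
position: [0.5844, 0.147, 0.3351]
orientation: [0.0, 0.978, -0.211, -0.001]
contact_force: [-0.5, 0.5, -2.3]
opening: 0.0441
t: 24.35
position: [0.5666, 0.2532, 0.3349]
orientation: [0.0, 1.0, 0.024, -0.001]
contact_force: [0.3, -0.5, -1.9]
opening: 0.0435
[0.56661272 0.25317188 0.33493313] 2.7322336112428487
```

View pics/w5.png

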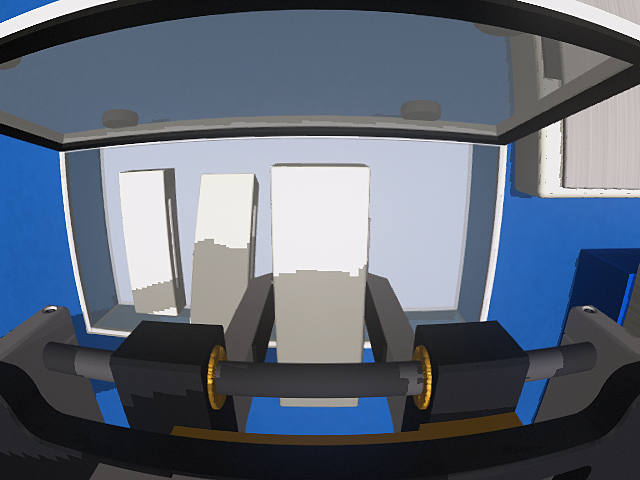

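D lies flat and B is still propped, its near end raised. A's slot is clear, so I lower A.

```bash
python3 -m jog '[[[0.003,-0.002,-0.02],[0,0,0],1],[[0,0,-0.04],[0,0,0],1],[[0,0,-0.04],[0,0,0],1],[[0,0,-0.013],[0,0,0],1],[[0,0,-0.006],[0,0,0],1],[[0,0,0],[0,0,0],1]]'
python3 -m jog '[[[0,0,-0.003],[0,0,0],1],[[0,0,0],[0,0,0],1]]'
```

```text
t: 25.15
position: [0.5711, 0.2487, 0.2182]
orientation: [-0.0, 1.0, 0.022, 0.001]
contact_force: [0.2, -0.3, -2.4]
opening: 0.0439
t: 25.4
position: [0.5708, 0.2491, 0.2152]
orientation: [-0.0, 1.0, 0.022, 0.001]
contact_force: [-0.2, 0.5, -2.7]
opening: 0.0439
```

```bash
python3 -m jog '[[[0,0,-0.003],[0,0,0],1],[[0,0,0],[0,0,0],0.4],[[0,0,0],[0,0,0],0.4],[[0,0,0],[0,0,0],0.4],[[0,0,0.02],[0,0,0],0.3],[[0,0,0.04],[0,0,0],0.3],[[0,0,0.04],[0,0,0],0.3],[[-0.04,-0.02,0],[0,0,0],0.3],[[-0.039,-0.022,0],[0,0,0],0.3],[[0,0,0],[0,0,0],0.3]]'
python3 -c "
from h import *
print(env.read_state()['position']);cap('wrist','w6')"
```

```text
t: 26.65
position: [0.4895, 0.2061, 0.3123]
orientation: [0.0, 1.0, 0.022, 0.0]
contact_force: [0.1, 0.0, -0.5]
opening: 0.0656
[0.48945339 0.20605989 0.31234117]
```

View pics/w6.png

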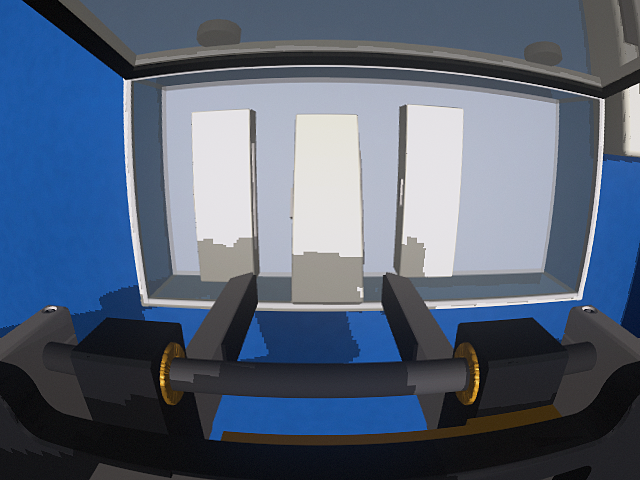

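B's raised end rests on the front rim at px (328,300), and D and A lie flat. I'll grip the raised part, lift it, slide it +y and let it down.

```bash
python3 -m jog '[[[0.001,0.004,-0.03],[0,0,0],0.3],[[0,0,-0.03],[0,0,0],0.3],[[0,0,-0.006],[0,0,0],0.3],[[0,0,0],[0,0,0],1],[[0,0,0],[0,0,0],1],[[0,0,0],[0,0,0],1],[[0,0,0],[0,0,0],1]]' 20
python3 -m jog '[[[0,0,0.008],[0,0,0],1],[[0,0,0.008],[0,0,0],1],[[0,0.008,0],[0,0,0],1],[[0,0.008,0],[0,0,0],1],[[0,0,0],[0,0,0],1]]'
python3 - <<'E'
from h import *
w=cap('wrist')['pixels'][:360]; s=cap('side')['pixels'][225:405,85:335]
cv2.imwrite('pics/fixb.png',cv2.cvtColor(np.vstack([cv2.resize(w,(480,270)),cv2.resize(s,(480,330))]),4))
E
```

```text
t: 27.58
position: [0.4932, 0.2112, 0.2468]
orientation: [-0.001, 1.0, 0.022, 0.002]
contact_force: [0.2, -0.2, 3.3]
opening: 0.0442
t: 28.2
position: [0.4923, 0.2277, 0.2607]
orientation: [0.0, 1.0, 0.023, -0.0]
contact_force: [0.2, -0.7, -1.6]
opening: 0.0437
```

View pics/fixb.png

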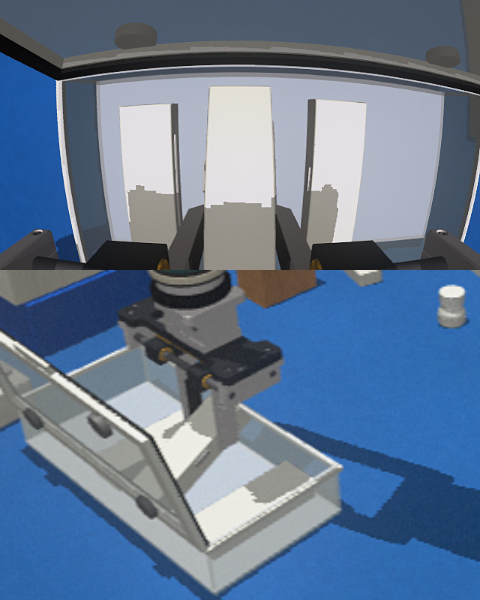

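```bash
python3 -m jog '[[[0,0,-0.008],[0,0,0],1],[[0,0,-0.008],[0,0,0],1],[[0,0,-0.008],[0,0,0],1],[[0,0,0],[0,0,0],1]]' 5
python3 -m jog '[[[0,0,-0.006],[0,0,0],1],[[0,0,-0.006],[0,0,0],1],[[0,0,0],[0,0,0],1]]'
```

```text
t: 28.8
position: [0.4923, 0.2268, 0.2361]
orientation: [0.0, 1.0, 0.022, -0.001]
contact_force: [-0.5, 0.8, -1.8]
opening: 0.044
t: 29.18
position: [0.4924, 0.2269, 0.2245]
orientation: [0.0, 1.0, 0.022, -0.001]
contact_force: [-0.1, 0.0, -2.3]
opening: 0.044
```

```bash
python3 -m jog '[[[0,0,-0.005],[0,0,0],1],[[0,0,-0.004],[0,0,0],1],[[0,0,0],[0,0,0],1]]'
python3 - <<'E'
from h import *
s=cap('side')['pixels'][225:405,85:335]
cv2.imwrite('pics/fixb2.png',cv2.cvtColor(cv2.resize(s,(700,504)),4))
E
```

```text
t: 29.55
position: [0.4924, 0.2269, 0.2157]
orientation: [0.0, 1.0, 0.022, -0.0]
contact_force: [-0.1, -0.2, -1.3]
opening: 0.0441
```

View pics/fixb2.png

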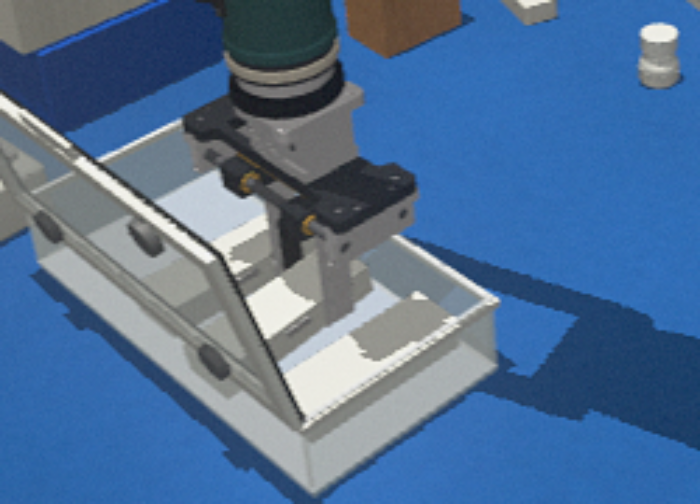

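B is down between D and A. Release it and go to C.

```bash
python3 -m jog '[[[0,0,-0.002],[0,0,0],1],[[0,0,0],[0,0,0],0.42],[[0,0,0],[0,0,0],0.42],[[0,0,0],[0,0,0],0.42],[[0,0,0.02],[0,0,0],0.42],[[0,0,0.05],[0,0,0],0.42],[[0,0,0.055],[0,0,0],0.42]]'
python3 -m jog '[[[0.0104,-0.0522,0],[0,0,-8.86],1],[[0.0104,-0.0522,0],[0,0,-8.86],1],[[0.0104,-0.0522,0],[0,0,-8.86],1],[[0.0104,-0.0522,0],[0,0,-8.86],1],[[0.0104,-0.0522,0],[0,0,-8.86],1],[[0.0104,-0.0522,0],[0,0,-8.86],1],[[0.0104,-0.0522,0],[0,0,-8.86],1],[[0.0104,-0.0522,0],[0,0,-8.86],1],[[0.0104,-0.0522,0],[0,0,-8.86],1],[[0.0104,-0.0522,0],[0,0,-8.86],1]]'
python3 -m jog '[[[0.0104,-0.0522,0],[0,0,-8.86],1],[[0.0104,-0.0522,0],[0,0,-8.86],1],[[0,0,0],[0,0,0],1]]'
python3 - <<'E'
from h import *
t=cap('top')['pixels']; s=cap('side')['pixels'][225:405,85:335]
w=cap('wrist')['pixels']
a=np.vstack([cv2.resize(t[130:310,55:205],(300,360)),np.zeros((240,300,3),'uint8')]); a[360:]=cv2.resize(w,(300,240))
b=np.vstack([cv2.resize(s,(500,360)),cv2.resize(t[150:310,250:480],(500,240))])
cv2.imwrite('pics/multi.png',cv2.cvtColor(np.hstack([a,b]),4))
s=env.read_state(); m=R.from_quat(s['orientation'],scalar_first=True).as_matrix(); print(s['position'],np.degrees(np.arctan2(m[1,0],m[0,0])))
E
```

```text
t: 30.48
position: [0.4923, 0.2269, 0.3397]
orientation: [0.0, 1.0, 0.022, -0.001]
contact_force: [0.8, -0.4, -0.6]
opening: 0.0547
t: 31.72
position: [0.5967, -0.2968, 0.3393]
orientation: [-0.0, 0.729, -0.684, 0.0]
contact_force: [0.7, 1.0, 2.0]
opening: 0.0009
t: 32.1
position: [0.6168, -0.4035, 0.3365]
orientation: [-0.001, -0.615, 0.788, 0.001]
contact_force: [-0.3, 0.3, 0.1]
opening: 0.0007
[ 0.61743682 -0.3988879   0.33905124] -103.73681505580406
```

View pics/multi.png

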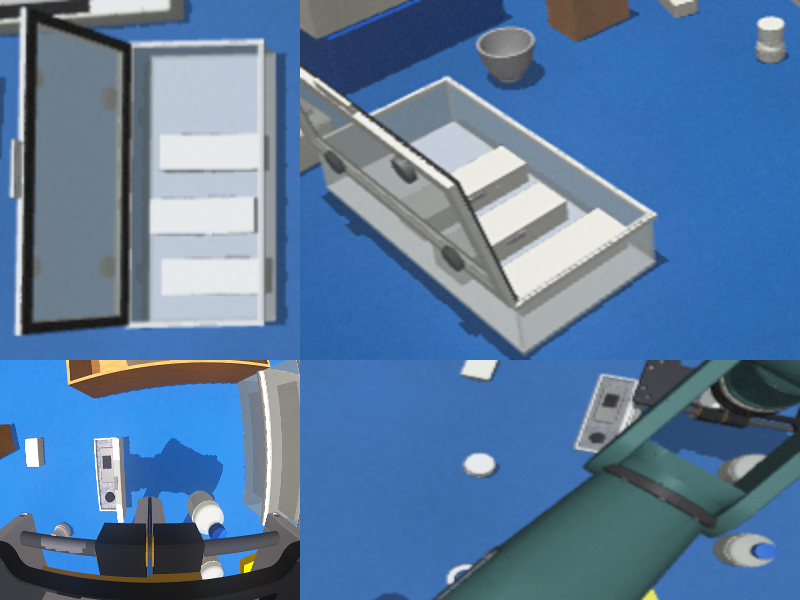

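All three cases lie flat in the tub (14 pictures viewed so far). C is where it was, and the fingers are behind its lid, so I fold C.

```bash
python3 -m jog '[[[0,0,-0.03],[0,0,0],1],[[0,0,-0.03],[0,0,0],1],[[0,0,-0.03],[0,0,0],1],[[0,0,0],[0,0,0],1],[[0.0031,0.0127,0],[0,0,0],1],[[0.0031,0.0127,0],[0,0,0],1],[[0.0031,0.0127,0],[0,0,0],1],[[0.0031,0.0127,0],[0,0,0],1],[[0.0031,0.0127,0],[0,0,0],1]]'
python3 -m jog '[[[0.0009,0.0039,-0.006],[0,0,0],1],[[0.0009,0.0039,-0.006],[0,0,0],1],[[0,0,-0.006],[0,0,0],1],[[0,0,-0.005],[0,0,0],1],[[0,0,-0.003],[0,0,0],1],[[0,0,-0.002],[0,0,0],1],[[0,0,0],[0,0,0],1]]'
python3 -m jog '[[[0,0,0.03],[0,0,0],0.2],[[0,0,0.03],[0,0,0],0.2],[[0,0,0],[0,0,0],0.2],[[0,0,0],[0,0,0],0.2],[[0,0,0],[0,0,0],0.2],[[0,0,0],[0,0,0],0.2]]'
python3 - <<'E'
from h import *
c=cap('wrist','w7'); g=cv2.cvtColor(c['pixels'],cv2.COLOR_RGB2HSV)
m=((g[...,1]<70)&(g[...,2]>120)).astype('uint8'); k=np.zeros_like(m); k[130:350,240:400]=m[130:350,240:400]
for b in cv2.findContours(k,0,2)[0]:
    if cv2.contourArea(b)>1500:
        a=cv2.approxPolyDP(b,6,True)[:,0]; print(a.tolist()); print([onz(c,*p,.026,'wrist')[:2].round(3).tolist() for p in a])
print(env.read_state()['position'])
E
```

```text
t: 33.38
position: [0.6331, -0.3348, 0.2492]
orientation: [-0.0, -0.617, 0.787, 0.0]
contact_force: [0.3, -0.6, 0.3]
opening: 0.0004
t: 34.25
position: [0.6343, -0.3283, 0.2253]
orientation: [0.0, -0.617, 0.787, -0.0]
contact_force: [-5.7, 3.7, 13.5]
opening: 0.0005
t: 35.0
position: [0.6345, -0.328, 0.2793]
orientation: [-0.001, -0.617, 0.787, 0.001]
contact_force: [0.1, -0.1, 0.3]
opening: 0.0572
[[278, 157], [286, 339], [344, 340], [347, 156]]
[[0.702, -0.318], [0.577, -0.289], [0.567, -0.329], [0.693, -0.36]]
[ 0.63452974 -0.3280704   0.27975865]
```

```bash
python3 -m jog '[[[0.001,0.004,-0.02],[0,0,0],0.2],[[0,0,-0.03],[0,0,0],0.2],[[0,0,-0.0245],[0,0,0],0.2],[[0,0,0],[0,0,0],1],[[0,0,0],[0,0,0],1],[[0,0,0],[0,0,0],1],[[0,0,0],[0,0,0],1],[[0,0,0],[0,0,0],1]]' 30
python3 -m jog '[[[0,0,0.03],[0,0,0],1],[[0,0,0.05],[0,0,0],1],[[0,0,0.05],[0,0,0],1],[[0.0007,0.0482,0],[0,0,8.87],1],[[0.0007,0.0482,0],[0,0,8.87],1],[[0.0007,0.0482,0],[0,0,8.87],1],[[0.0007,0.0482,0],[0,0,8.87],1],[[0.0007,0.0482,0],[0,0,8.87],1],[[0.0007,0.0482,0],[0,0,8.87],1]]'
python3 -m jog '[[[0.0007,0.0482,0],[0,0,8.87],1],[[0.0007,0.0482,0],[0,0,8.87],1],[[0.0007,0.0482,0],[0,0,8.87],1],[[0.0007,0.0482,0],[0,0,8.87],1],[[0.0007,0.0482,0],[0,0,8.87],1],[[0.0007,0.0482,0],[0,0,8.87],1],[[0,0,0],[0,0,0],1]]'
python3 - <<'E'
from h import *
s=env.read_state(); m=R.from_quat(s['orientation'],scalar_first=True).as_matrix(); print(s['position'],np.degrees(np.arctan2(m[1,0],m[0,0])))
E
```

```text
t: 36.05
position: [0.6359, -0.3243, 0.2081]
orientation: [0.0, -0.617, 0.787, -0.001]
contact_force: [-0.7, -0.5, 1.8]
opening: 0.0439
t: 37.17
position: [0.6395, -0.0334, 0.336]
orientation: [0.0, 0.905, -0.425, -0.001]
contact_force: [0.7, -0.1, -1.9]
opening: 0.0438
t: 38.05
position: [0.6432, 0.258, 0.3353]
orientation: [-0.0, 1.0, 0.026, -0.001]
contact_force: [0.1, -0.4, -1.5]
opening: 0.0438
[0.64315416 0.25797673 0.33534382] 2.9564339815088503
```

```bash
python3 -m jog '[[[0,-0.004,-0.02],[0,0,0],1],[[0,0,-0.04],[0,0,0],1],[[0,0,-0.04],[0,0,0],1],[[0,0,-0.013],[0,0,0],1],[[0,0,-0.005],[0,0,0],1],[[0,0,-0.003],[0,0,0],1],[[0,0,0],[0,0,0],1]]'
python3 -m jog '[[[0,0,-0.002],[0,0,0],1],[[0,0,0],[0,0,0],1]]'
```

```text
t: 38.92
position: [0.6445, 0.2503, 0.2174]
orientation: [-0.0, 1.0, 0.023, 0.001]
contact_force: [-0.4, 0.5, -2.4]
opening: 0.0435
t: 39.17
position: [0.6441, 0.2503, 0.2141]
orientation: [-0.0, 1.0, 0.023, 0.0]
contact_force: [0.3, 0.7, -1.0]
opening: 0.0437
```

```bash
python3 -m jog '[[[0,0,-0.002],[0,0,0],1],[[0,0,0],[0,0,0],0.42],[[0,0,0],[0,0,0],0.42],[[0,0,0],[0,0,0],0.42],[[0,0,0.02],[0,0,0],0.42],[[0,0,0.05],[0,0,0],0.42],[[0,0,0.06],[0,0,0],0.42]]'
python3 -m jog '[[[-0.02,-0.045,0.02],[0,0,0],1],[[-0.035,-0.05,0.02],[0,0,0],1],[[-0.035,-0.05,0.02],[0,0,0],1],[[-0.035,-0.05,0.02],[0,0,0],1],[[-0.035,-0.05,0.02],[0,0,0],1],[[0,0,0],[0,0,0],1]]'
python3 - <<'E'
from h import *
c=cap('top'); t=c['pixels']; s=cap('side')['pixels'][200:405,60:335]
cv2.imwrite('pics/final_in.png',cv2.cvtColor(np.hstack([cv2.resize(t[130:310,20:205],(400,400)),cv2.resize(s,(400,400))]),4))
for f in (90,95,100,105,110,115,120):
    a=np.radians(f); y=.329-.16*np.cos(a); z=.065+.16*np.sin(a)
    print(f,[proj(c,(x,y+dy,z)).round(1).tolist() for x,dy in((.354,-.007),(.694,.007))])
print(env.read_state()['position'])
E
```

```text
t: 40.05
position: [0.6438, 0.2501, 0.3432]
orientation: [0.0, 1.0, 0.023, -0.001]
contact_force: [-0.0, -0.3, 0.6]
opening: 0.0547
t: 40.8
position: [0.4859, 0.0084, 0.4443]
orientation: [0.001, 1.0, 0.021, 0.004]
contact_force: [0.1, 0.3, 0.1]
opening: 0.001
90 [[84.3, 298.4], [86.8, 133.3]]
95 [[77.6, 298.2], [80.3, 133.3]]
100 [[71.3, 297.9], [74.2, 133.4]]
105 [[65.5, 297.7], [68.5, 133.7]]
110 [[60.2, 297.4], [63.3, 134.1]]
115 [[55.5, 297.0], [58.7, 134.7]]
120 [[51.4, 296.7], [54.7, 135.5]]
[0.48747419 0.01047573 0.44125026]
```

View pics/final_in.png

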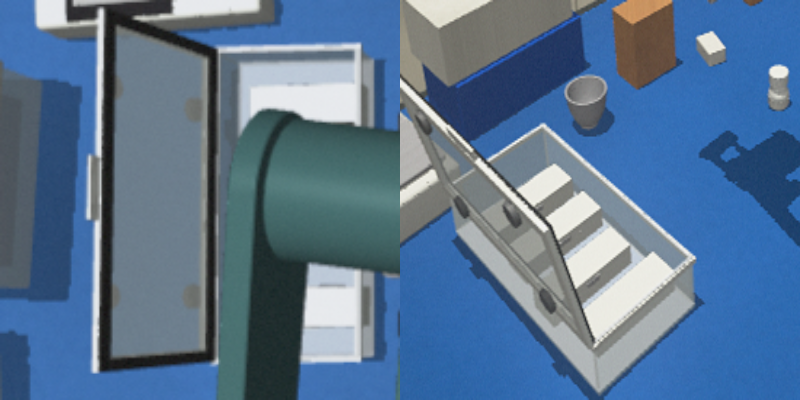

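Four shut cases lie side by side and flat in the tub, and the lid leans at about 105°. Next I go over behind the lid, off its centre handle, and push it down.

```bash
python3 -m jog '[[[0,0,0.03],[0,0,0],1],[[-0.0028,0.0506,0],[0,0,0],1],[[-0.0028,0.0506,0],[0,0,0],1],[[-0.0028,0.0506,0],[0,0,0],1],[[-0.0028,0.0506,0],[0,0,0],1],[[-0.0028,0.0506,0],[0,0,0],1],[[-0.0028,0.0506,0],[0,0,0],1],[[-0.0028,0.0506,0],[0,0,0],1],[[-0.0028,0.0506,0],[0,0,0],1],[[0,0,0],[0,0,0],1]]'
python3 -m jog '[[[0,0,-0.04],[0,0,0],1],[[0,0,-0.04],[0,0,0],1],[[0,0,-0.042],[0,0,0],1],[[0,0,0],[0,0,0],1]]'
```

```text
t: 42.15
position: [0.4642, 0.4204, 0.4665]
orientation: [0.001, 1.0, 0.027, -0.002]
contact_force: [-0.7, -0.4, -0.3]
opening: 0.0006
t: 42.65
position: [0.4645, 0.415, 0.3423]
orientation: [0.003, 1.0, 0.023, -0.004]
contact_force: [-0.5, 0.6, -0.2]
opening: 0.0005
```

```bash
python3 -m jog '[[[0,-0.024,0],[0,0,0],1],[[0,-0.024,0],[0,0,0],1],[[0,-0.024,0],[0,0,0],1],[[0,-0.024,0],[0,0,0],1],[[0,0,0],[0,0,0],1]]'
```

```text
t: 43.28
position: [0.4655, 0.3175, 0.3481]
orientation: [0.001, 1.0, 0.022, 0.0]
contact_force: [-0.4, 0.1, 0.1]
opening: 0.0005
```

```bash
python3 -m jog '[[[0,-0.024,0],[0,0,0],1],[[0,-0.024,0],[0,0,0],1],[[0,-0.024,0],[0,0,0],1],[[0,-0.02,0],[0,0,0],1]]'
python3 -m jog '[[[0,0,-0.012],[0,0,0],1],[[0,0,-0.012],[0,0,0],1],[[0,0,-0.012],[0,0,0],1],[[0,0,-0.012],[0,0,0],1],[[0,0,-0.012],[0,0,0],1],[[0,0,-0.01],[0,0,0],1]]'
python3 -m jog '[[[0,0,-0.005],[0,0,0],1],[[0,0,-0.003],[0,0,0],1],[[0,0,0],[0,0,0],1]]'
```

```text
t: 43.78
position: [0.4652, 0.2267, 0.3472]
orientation: [0.0, 1.0, 0.023, -0.001]
contact_force: [0.5, 1.1, 0.9]
opening: 0.0004
t: 44.52
position: [0.4653, 0.2274, 0.2764]
orientation: [0.0, 1.0, 0.023, -0.0]
contact_force: [1.1, -0.8, 1.7]
opening: 0.0008
t: 44.9
position: [0.4653, 0.2274, 0.2704]
orientation: [-0.0, 1.0, 0.023, -0.0]
contact_force: [-3.1, -0.5, 4.1]
opening: 0.0008
```

```bash
python3 -m jog '[[[0,0,-0.002],[0,0,0],1],[[0,0,-0.002],[0,0,0],1],[[0,0,0],[0,0,0],1]]'
python3 -m jog '[[[0,0,0.03],[0,0,0],1],[[0,-0.04,0.04],[0,0,0],1],[[-0.02,-0.06,0.04],[0,0,0],1],[[-0.02,-0.06,0],[0,0,0],1],[[0,-0.06,0],[0,0,0],1],[[0,-0.06,0],[0,0,0],1],[[0,0,0],[0,0,0],1]]'
python3 - <<'E'
from h import *
c=cap('top','lid'); g=cv2.cvtColor(c['pixels'],cv2.COLOR_RGB2GRAY)
im=cv2.resize(c['pixels'][130:310,55:215],None,fx=3,fy=3); cv2.imwrite('pics/lid.png',cv2.cvtColor(im,4))
for i,(x,y) in enumerate(((-.1,-.06),(.1,-.06),(.1,.06),(-.1,.06))):
    a=np.radians(2.6); w=(.53+x*np.cos(a)-y*np.sin(a),.249+x*np.sin(a)+y*np.cos(a)); u,v=proj(c,(*w,.079)).round().astype(int)
    k=g[v-9:v+10,u-9:u+10]; m=(k<np.median(k)-15).astype('uint8'); n,l,st,ce=cv2.connectedComponentsWithStats(m); j=1+np.argmax(st[1:,4]) if n>1 else 0
    p=(u-9+ce[j][0],v-9+ce[j][1]); print(i+1,np.round(w,4),(u,v),st[j].tolist(),onz(c,*p,.079,'top').round(4))
print(env.read_state()['position'])
E
```

```text
t: 45.28
position: [0.4651, 0.2274, 0.2702]
orientation: [-0.0, 1.0, 0.023, 0.0]
contact_force: [-10.0, -3.6, 21.2]
opening: 0.0005
t: 46.15
position: [0.4288, -0.0453, 0.3689]
orientation: [0.0, 1.0, 0.019, 0.0]
contact_force: [0.0, 0.6, -0.8]
opening: 0.0002
1 [0.4328 0.1845] (np.int64(177), np.int64(262)) [2, 3, 12, 12, 112] [0.4322 0.188  0.079 ]
2 [0.6326 0.1936] (np.int64(177), np.int64(178)) [2, 4, 12, 12, 109] [0.631  0.1964 0.079 ]
3 [0.6272 0.3135] (np.int64(127), np.int64(179)) [2, 0, 12, 19, 156] [0.6272 0.3147 0.079 ]
4 [0.4274 0.3044] (np.int64(126), np.int64(263)) [3, 0, 11, 19, 140] [0.4274 0.306  0.079 ]
[ 0.42890072 -0.04347896  0.36888508]
```

View pics/lid.png

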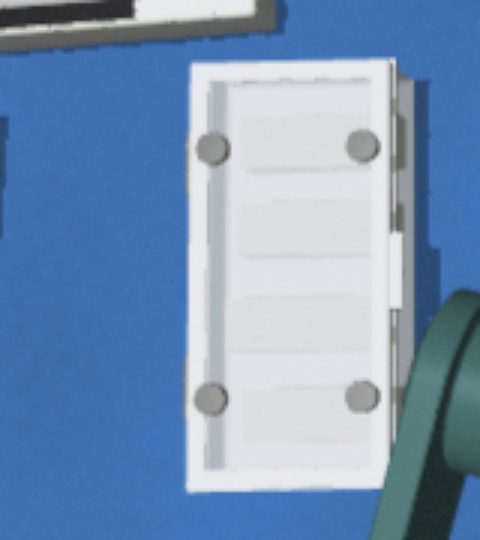

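The lid is down all round with all four grey pads in view (crop px (361,396), (362,145), (212,148), (211,399)). I press pad 1 first.

```bash
python3 -m jog '[[[0.001,0.046,0],[0,0,0],1],[[0.001,0.046,0],[0,0,0],1],[[0.001,0.046,0],[0,0,0],1],[[0,0.046,0],[0,0,0],1],[[0,0.046,0],[0,0,0],1],[[0,0,-0.045],[0,0,0],1],[[0,0,-0.039],[0,0,0],1],[[0,0,0],[0,0,0],1]]'
python3 -m jog '[[[0,0,-0.005],[0,0,0],1],[[0,0,-0.004],[0,0,0],1],[[0,0,-0.004],[0,0,0],1],[[0,0,0],[0,0,0],1]]'
python3 -m jog '[[[0,0,-0.003],[0,0,0],1],[[0,0,-0.001],[0,0,0],1],[[0,0,0],[0,0,0],1]]'
```

```text
t: 47.2
position: [0.4302, 0.1896, 0.2819]
orientation: [0.001, 1.0, 0.025, -0.003]
contact_force: [0.2, -0.8, -0.2]
opening: 0.0002
t: 47.7
position: [0.4325, 0.1883, 0.2738]
orientation: [-0.001, 1.0, 0.023, 0.002]
contact_force: [-1.3, 1.2, 3.7]
opening: 0.0007
t: 48.08
position: [0.4325, 0.1883, 0.2722]
orientation: [-0.001, 1.0, 0.023, 0.002]
contact_force: [-5.4, -0.1, 15.3]
opening: 0.0003
```

```bash
python3 -m jog '[[[0,0,-0.002],[0,0,0],1],[[0,0,0],[0,0,0],1]]'
python3 -m jog '[[[0,0,0.024],[0,0,0],1],[[0.0497,0.002,0],[0,0,0],1],[[0.0497,0.002,0],[0,0,0],1],[[0.0497,0.002,0],[0,0,0],1],[[0.0497,0.002,0],[0,0,0],1],[[0,0,-0.01],[0,0,0],1],[[0,0,-0.005],[0,0,0],1],[[0,0,-0.004],[0,0,0],1],[[0,0,-0.003],[0,0,0],1],[[0,0,0],[0,0,0],1]]'
python3 -m jog '[[[0,0,-0.002],[0,0,0],1],[[0,0,0],[0,0,0],1]]'
```

```text
t: 48.32
position: [0.4324, 0.1883, 0.272]
orientation: [-0.001, 1.0, 0.023, 0.002]
contact_force: [-8.7, -0.4, 24.1]
opening: 0.0007
t: 49.58
position: [0.6308, 0.1955, 0.2724]
orientation: [0.0, 1.0, 0.023, 0.004]
contact_force: [2.7, -2.7, 7.8]
opening: 0.0006
t: 49.82
position: [0.6306, 0.1954, 0.2722]
orientation: [0.0, 1.0, 0.023, 0.005]
contact_force: [0.8, -2.6, 13.4]
opening: 0.0004
```

```bash
python3 -m jog '[[[0,0,-0.002],[0,0,0],1],[[0,0,0],[0,0,0],1]]'
python3 -m jog '[[[0,0,0.026],[0,0,0],1],[[-0.002,0.04,0],[0,0,0],1],[[-0.001,0.04,0],[0,0,0],1],[[-0.001,0.039,0],[0,0,0],1],[[0,0,-0.01],[0,0,0],1],[[0,0,-0.006],[0,0,0],1],[[0,0,-0.004],[0,0,0],1],[[0,0,-0.003],[0,0,0],1],[[0,0,-0.002],[0,0,0],1],[[0,0,0],[0,0,0],1]]'
python3 -m jog '[[[0,0,-0.002],[0,0,0],1],[[0,0,0],[0,0,0],1]]'
```

```text
t: 50.08
position: [0.6305, 0.1955, 0.2721]
orientation: [0.0, 1.0, 0.023, 0.005]
contact_force: [-1.8, -3.9, 18.4]
opening: 0.0004
t: 51.32
position: [0.6254, 0.3147, 0.2722]
orientation: [-0.002, 1.0, 0.023, 0.001]
contact_force: [-9.6, 1.4, 20.4]
opening: 0.0003
t: 51.58
position: [0.6252, 0.3146, 0.2721]
orientation: [-0.002, 1.0, 0.023, 0.001]
contact_force: [-11.8, 1.3, 25.6]
opening: 0.0005
```

```bash
python3 -m jog '[[[0,0,0.026],[0,0,0],1],[[-0.05,-0.002,0],[0,0,0],1],[[-0.05,-0.002,0],[0,0,0],1],[[-0.05,-0.002,0],[0,0,0],1],[[-0.049,-0.002,0],[0,0,0],1],[[0,0,-0.01],[0,0,0],1],[[0,0,-0.006],[0,0,0],1],[[0,0,-0.004],[0,0,0],1],[[0,0,-0.003],[0,0,0],1],[[0,0,0],[0,0,0],1]]'
python3 -m jog '[[[0,0,-0.002],[0,0,0],1],[[0,0,-0.001],[0,0,0],1],[[0,0,0],[0,0,0],1]]'
```

```text
t: 52.82
position: [0.4278, 0.3062, 0.272]
orientation: [0.0, 1.0, 0.022, -0.001]
contact_force: [-15.2, -6.5, 30.1]
opening: 0.0007
t: 53.2
position: [0.4277, 0.3061, 0.2718]
orientation: [0.0, 1.0, 0.022, -0.001]
contact_force: [-19.8, -9.0, 42.1]
opening: 0.0003
```

```bash
python3 -m jog '[[[0,0,0.04],[0,0,0],1],[[0,-0.05,0.05],[0,0,0],1],[[0,-0.06,0.04],[0,0,0],1],[[0,-0.06,0],[0,0,0],1],[[0,-0.06,0],[0,0,0],1],[[0,-0.06,0],[0,0,0],1],[[0,-0.06,0],[0,0,0],1],[[0,-0.06,0],[0,0,0],1],[[0,-0.03,0],[0,0,0],1],[[0,0,0],[0,0,0],1]]'
python3 - <<'E'
from h import *
a=cv2.cvtColor(cv2.imread('pics/lid.png'),7)
c=cap('top','end'); p=c['pixels']; o=cv2.cvtColor(cv2.imread('pics/top0.png'),4)
b=cv2.cvtColor(cv2.resize(p[130:310,55:215],None,fx=3,fy=3),7)
print('lid region diff',np.abs(a.astype(int)-b)[40:480,180:370].mean())
d=np.abs(o.astype(int)-p).max(2)>45
for n,(x,y,r) in dict(cup=(229,138,16),carton=(334,151,13),jar=(333,219,11),tape=(327,296,12),sal1=(458,223,15),sal2=(456,276,15),yel1=(411,330,28),yel2=(519,309,28)).items(): print(n,'changed px',int(d[y-r:y+r,x-r:x+r].sum()))
print(env.read_state()['t'],env.read_state()['position'],env.read_state()['contact_force'])
E
```

```text
t: 54.45
position: [0.428, -0.1222, 0.3812]
orientation: [0.0, 1.0, 0.02, -0.0]
contact_force: [-0.5, 0.5, 1.1]
opening: 0.0003
lid region diff 3.6165191387559807
cup changed px 0
carton changed px 0
jar changed px 0
tape changed px 482
sal1 changed px 0
sal2 changed px 0
yel1 changed px 112
yel2 changed px 110
54.5 [ 0.4280263  -0.12080006  0.38126704] [-0.46115057  0.43971919 -0.78239203]
```

```bash
python3 -c "
from bench import env
print(env.close_job())"
```

```text
the job is handed in; nothing more can be done
None
```

All four white cases are shut and lying flat in the tub. The lid is down and all four pads are pressed home. I handed the job in at 54.5 s of robot time.

- **Mended on the way:** the second case first landed tilted, with one end on the tub's front rim. I gripped it again, slid it back and let it down. Pictures before the lid was closed showed all four cases flat and right way up, side by side.
- **Lid and pads:** the lid stopped at its shut height, with about 21 N of pressing force. Each pad stopped at the fully pressed height, 73 mm above the bench, with 18–42 N. The 42 N, on the last pad, was pressed with the fingertips and is over the 40 N limit set for the arm and gripper body.
- **Other stock:** in the last top view the cup, carton, jar and both bottles were unchanged. The tape roll showed changed pixels there, probably because the arm was over it; it was still in place when last checked, at 17.7 s. The two yellow cases showed some changed pixels, which I put down to the robot having moved away from near them (arm and shadow) without checking further; I never handled them.
- **Not checked:** I had no picture views left to look at the pads after pressing, so that rests on the height and force readings.

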